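# Load the pivoting paint crate and swing it round to its stop

### The job

The black and the red edge-paint bottle stand where the divided crate has to swing. Put each of them upright into an empty cell of its own in the crate, beside the brown one; then swing the free corner of the crate a quarter turn (clockwise seen from above) round the corner held on the bench pin, until its back lies flush along the dark wooden stop strip and its label faces the front. The bottles must stay upright, and the glue pot, the steel weight and the block of beeswax must stay where they are.

Things in the scene. Friction and masses are not known exactly. Their poses are not given: they have to be found in the camera images.
- stop: fixed: steel bench pin (12 mm thick, head 22 mm across, 31 mm high) and beside it a dark wooden stop strip, 24 x 112 x 20 mm high. Origin on the bench at the pin's axis, z up, x roughly away from the robot. In its frame the strip spans x -12 to +12 and y +48 to +160 mm; the crate must meet its front face x = -12 mm
- crate: loose open plywood crate 112 x 132 mm, 26 mm high, 0.35 kg empty; walls, floor, dividers 4 mm thick, dividers as high as walls; 2 x 2 cells 50 x 60 mm. Origin at the pin hole of its steel corner ear, at the underside, z up. In its frame: box x -124 to -12, y +12 to +144 mm; cell centres x -95 or -41, y +46 or +110 mm. Label face x = -124 mm, back x = -12 mm
- crate_corner (a point): the crate's free corner, top edge (x -124, y +144, z 26 mm in its frame); the same axes as the crate. At home the crate's axes are parallel to the stop's; it starts 1.4 to 1.75 rad anticlockwise of home, so the label face is the trailing face to push on. 5 to 10 N at this corner move it
- crate_ear (a point): middle of the hole in the crate's ear (ear 32 mm square, 17 mm high), which sits round the bench pin under its head with 1.5 mm play: the crate slides on the bench round the pin and cannot be lifted off
- black_bottle: black bottle, 72 mm tall: round body 33 mm across and about 40 mm high, shoulder up to 56 mm, cap 18 mm across on top; 0.07 kg. Origin at the centre of its underside, z axis up the bottle. Starts on the bench
- red_bottle: red bottle, 72 mm tall: round body 33 mm across and about 40 mm high, shoulder up to 56 mm, cap 18 mm across on top; 0.07 kg. Origin at the centre of its underside, z axis up the bottle. Starts on the bench
- brown_bottle: brown bottle, 72 mm tall: round body 33 mm across and about 40 mm high, shoulder up to 56 mm, cap 18 mm across on top; 0.07 kg. Origin at the centre of its underside, z axis up the bottle. Starts in a cell of the crate (x = -41, y = +110 mm in the crate's frame) and stays there
- glue_pot: bystander: white glue pot with black lid and brush handle, 68 mm across, 120 mm high overall (the lid up to 68 mm, handle 20 mm across above it); loose. Origin at the centre of its underside
- weight: bystander: steel press weight, 62 x 62 x 51 mm, loose. Origin at the centre of its underside
- beeswax: bystander: yellow block of beeswax, 38 (x) x 55 (y) x 22 mm, loose. Origin at the centre of its underside
There are look-alikes about, which are no part of the job. What is shaped like the red_bottle but blue or pink is not meant.

How it is judged:
By the outcome, as a careful person would: the job done as asked, in the order asked, and still so for the second after the job is handed in, with the robot touching nothing.
It also fails if it takes over 70 s, if anything falls off the work surface, if the arm or the gripper's body presses on something with over 40 N, if the wrist force passes 120 N, or if a joint passes its speed limit or range.

### The arm

A 6-joint arm with a two-finger parallel gripper is mounted at the origin on a cart in front of the work surface, level with it; the furniture and walls round the work are solid. World frame = base frame: x ahead of the robot, y to its left, z up, the work surface at z = 0. Lengths are in mm, angles in rad, forces in N, time in s.
With the tool pointing down it reaches from about 350 to 775 mm from the base axis. Payload 7.3 kg.
Tool frame: the origin (TCP) lies at the very end of the fingers, on their centre line; the grasp point (between the pads) lies 19 mm behind it (bot.tcp_to_grasp is the distance from the TCP to the grasp point, in mm); z points along the fingers, y is the direction in which the jaws open and shut (so a half turn about z gives the same grasp; the last joint's range is limited). The gripper opens to 92 mm and grips with 3 to 60 N. Pads are 19 mm wide; open, the fingers measure 130 mm over their backs; the gripper's body (75 mm by 190 mm) begins 47 mm behind the grasp point.
Start: joints at [-1.357, 0.342, 1.524, -0, 1.275, -0.146], TCP at [184.87, -491.398, 189.841] pointing down, gripper open.
Joint ranges: [-2.53, 2.53], [-0.77, 2.02], [0.04, 2.7], [-1, 4.14], [0.28, 2.66], [-3.11, 3.11]. Speed limits (rad/s): [2.57, 2.57, 3.14, 3.14, 3.14, 3.14].

### API

Orientations are given as [roll, pitch, yaw] about the fixed x, y, z axes, in that order (R = Rz(yaw) Ry(pitch) Rx(roll)).
In Python, from plant import bot gives the robot as it stands. The module is installed in compiled form; this text tells all that it offers.
- The arm moves only by the tool carry_out, never from a script. Its argument "motion" is a list of rows, each a list of 5 numbers: the closure, from 0 (fully open) to 1 (shut), then the shift along the tool's x, y, z in mm, then the turn about the tool's z in degrees. In form: [[claw, dx, dy, dz, spin], ...]. A call has 1 to 10 rows; each row is the pose to reach, as a shift and turn from the pose measured when the call began, along the tool's axes at that moment; what a row does not reach only later rows make up. A row lasts 1/8 s, in which the tool goes at most 62.5 mm and 10.7 degrees, less where a joint would pass 70% of its speed; a pose out of reach is approached as far as the arm can. A call with a gripper value outside its range is refused whole. The fingers move at their own pace and stop on an object; the grip force is fixed at half the most. Time passes only in rows, so rows that repeat a pose let the fingers close. It gives the time, the measured TCP pose, the force and the opening at its end, in the units of the state.
- bot.get_obs(): the state, without advancing time (a new reading comes with each control period).
- bot.capture(name): name is "scene" or "top"; returns a dict with "color" (420x560x3 uint8, red, green, blue), "depth" (420x560 float32, mm along the optical axis (not along the pixel's ray), 0 where there is no reading), "K" (3x3 intrinsics, pixels), "camera_from_world" (4x4, takes a point from world to camera coordinates). Camera axes: x right, y down, z forward; pixel columns grow to the right and rows downward; lengths in mm; the calibration is good to about 2 mm. A picture is of the moment at which its call begins.
- bot.close_job(): hands the job in, once; it reports no verdict.
The state is a dict: "time": time; "joint_positions": joint angles; "dq": joint speeds; "tau": joint torques, N m; "tool_pos": TCP position; "tcp_rot": TCP orientation; "contact_force": force on the tool from outside, world axes, zero at the start; "moment": the same for the moment, N m; "grip_width": finger opening in mm.
Only numpy, scipy, OpenCV 4.12 (cv2) and the standard library are available. Lean on these libraries where they do the work, as an engineer would, in place of code of your own. Each camera call takes 0.05 s, during which the arm holds its last target.

## Working session

There is one attempt and no reset: what is moved stays moved. The work goes in short steps, Python scripts to look and compute and a tool call to move; the robot and the scene stay as the last step left them, time stands still between calls to the robot, and variables do not carry over. Pictures are saved under pics/ and viewed, and the job is handed in when it is done.

Besides the shell and the picture viewer there is one more tool, called after "Call:" as name(argument=value, ...), one argument or row to a line, values as JSON. carry_out: Moves the arm, as the interface text tells. Its arguments: {"type":"object","properties":{"motion":{"type":"array","items":{"type":"array","items":{"type":"number"}}}},"required":["motion"]}

```bash
mkdir -p pics
cat > h.py <<'E'
import numpy as np, cv2
from plant import bot
def snap(name,fn):
    c=bot.capture(name); np.savez('/tmp/'+name+'.npz',**c)
    cv2.imwrite('pics/'+fn,cv2.cvtColor(c['color'],cv2.COLOR_RGB2BGR)); return c
def w(c,u,v,z=None):
    K=c['K'];T=np.linalg.inv(c['camera_from_world'])
    r=np.linalg.inv(K)@[u,v,1.]
    if z is None:
        d=c['depth'][int(v),int(u)]; p=r*d
        return T[:3,:3]@p+T[:3,3]
    rw=T[:3,:3]@r;o=T[:3,3]; return o+rw*(z-o[2])/rw[2]
def crop(c,u0,u1,v0,v1,s,fn):
    im=cv2.cvtColor(c['color'],cv2.COLOR_RGB2BGR)[v0:v1,u0:u1]
    cv2.imwrite('pics/'+fn,cv2.resize(im,None,fx=s,fy=s,interpolation=cv2.INTER_CUBIC))
def load(n): return dict(np.load('/tmp/'+n+'.npz'))
E
python3 - <<'E'
from h import *
for n in('scene','top'): c=snap(n,n+'1.png')
o=bot.get_obs()
for k in o: print(k,np.round(o[k],3))
E
```

```text
time 0.1
joint_positions [-1.357  0.343  1.525 -0.     1.275 -0.146]
dq [ 0.    -0.    -0.003 -0.    -0.    -0.001]
tau [ 3.000e-03 -4.320e+01 -2.447e+01  7.200e-02  5.300e-02 -0.000e+00]
tool_pos [ 184.779 -490.982  189.237]
tcp_rot [-3.14 -0.    0.36]
contact_force [-0.151 -0.379  0.323]
moment [ 0.014 -0.006 -0.01 ]
grip_width 91.918
```

View pics/scene1.png

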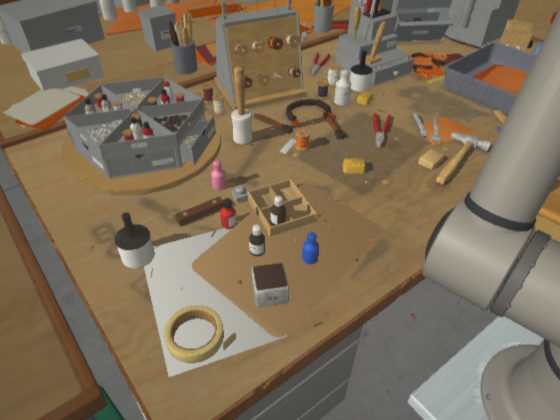

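View pics/top1.png

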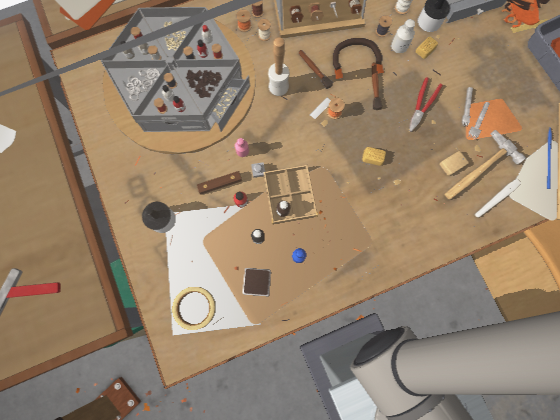

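The scene view shows the red bottle near (228,213), black (257,240), brown in the crate (278,210), pin (240,195) and strip (200,210). I'll enlarge these.

Run:
```python
from h import *
c=load('top'); crop(c,180,340,140,300,5,'tc.png'); 
# ensure size<=800x600
crop(c,180,340,150,270,5,'tc.png')
d=load('scene'); crop(d,170,330,150,270,5,'sc.png')
for n,cc in(('top',c),('scene',d)):
  T=np.linalg.inv(cc['camera_from_world']);print(n,T[:3,3].round(0),T[:3,2].round(2),cc['K'][0,0])
```

```text
top [ 387.  191. 1034.] [ 0.2  -0.08 -0.98] 418.5790146568531
scene [ 27. 523. 697.] [ 0.57 -0.44 -0.69] 447.5039148479435
```

View pics/tc.png

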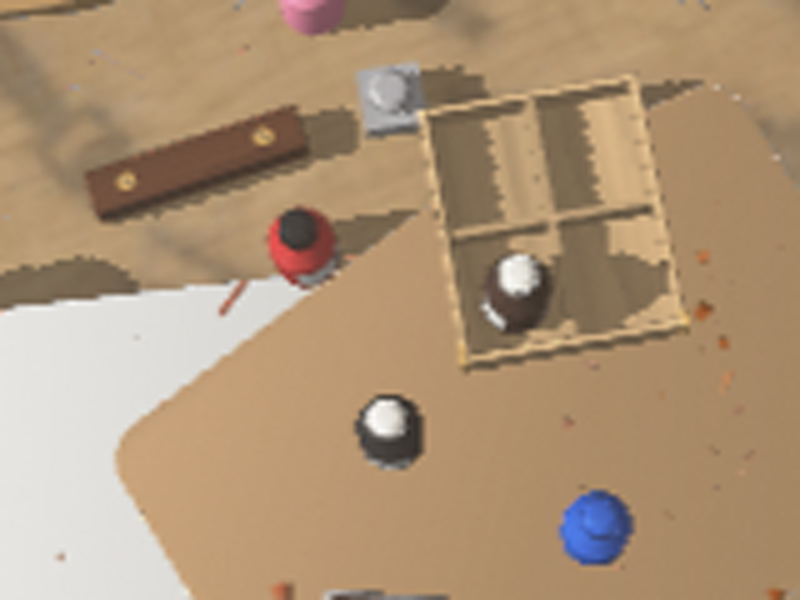

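View pics/sc.png

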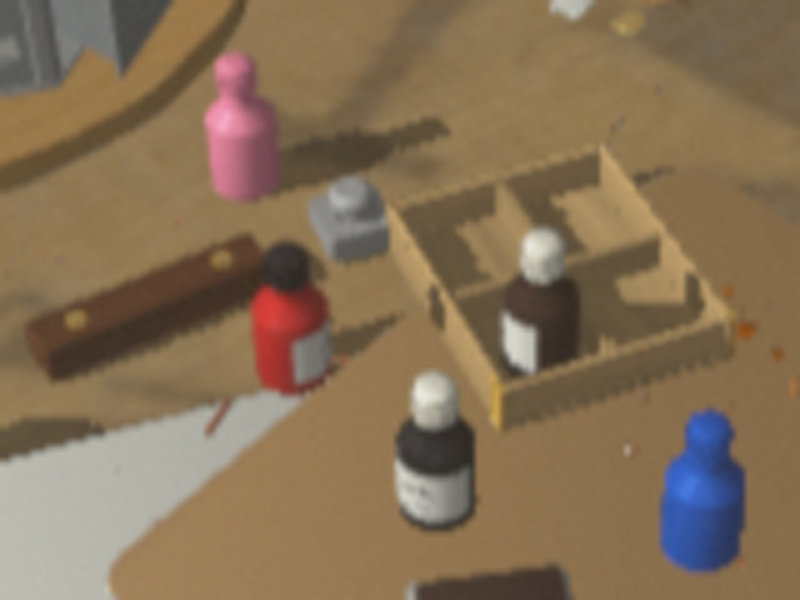

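The crate's ear and pin are at the upper left. The brown bottle is in the near-left cell, so the label face is on the right, away from the strip. Cells y=46 (the far row) are empty, and so is the near-right cell.

```bash
cat >> h.py <<'E'
def fr(pin,th,x,y):
    c,s=np.cos(th),np.sin(th); return np.array(pin)[:2]+[c*x-s*y,s*x+c*y]
E
python3 - <<'E'
from h import *
c=load('top');d=load('scene')
f=lambda u,v,z:w(c,180+u/5,150+v/5,z).round(1)
g=lambda u,v,z:w(d,170+u/5,150+v/5,z).round(1)
print('pin',f(388,92,31),g(354,192,31))
for n,a,b in(('TL',(428,112),(388,205)),('TR',(632,80),(602,148)),('BR',(686,325),(733,320)),('BL',(464,365),(498,388))): print(n,f(*a,26),g(*b,26))
print('red cap',f(298,229,72),g(287,258,68)); print('black cap',f(385,419,72),g(434,385,72))
print('brown',f(519,273,72),g(543,242,72))
print('strip',[f(*q,20) for q in((86,174),(296,108),(308,150),(104,216))],[g(*q,20) for q in((27,330),(248,237),(48,360))])
print('blue',f(600,515,72)); print('pink',f(313,5,40))
print('pot lid',w(c,157,213,110)); print('weight',[w(c,*q,51).round(0) for q in((245,267),(271,269),(269,296),(243,293))])
# edges from depth
for nm,cc in(('top',c),('scene',d)):
  T=np.linalg.inv(cc['camera_from_world']);vv,uu=np.mgrid[:420,:560];D=cc['depth']
  P=(np.stack([uu,vv,np.ones_like(uu)],-1)@np.linalg.inv(cc['K']).T)*D[...,None];P=P@T[:3,:3].T+T[:3,3]
  m=(D>0)&(P[...,2]>59)&(P[...,2]<80)
  for L,q in(('red',(240,197,228,203)),('black',(257,234,257,229)),('brown',(284,205,278,199))):
    u,v=q[:2] if nm=='top' else q[2:]
    s=np.zeros_like(m);s[v-8:v+9,u-7:u+8]=1
    p=P[m&s]; print(nm,L,len(p),p.mean(0).round(1) if len(p) else'', p[:,2].max().round(1) if len(p) else '')
E
```

```text
pin [699.3 111.   31. ] [695.3 110.9  31. ]
TL [683.3  96.   26. ] [683.3 100.5  26. ]
TR [658.9  -5.2  26. ] [656.3  -3.5  26. ]
BR [533.4  21.   26. ] [530.3  24.5  26. ]
BL [557.3 129.2  26. ] [558.6 130.6  26. ]
red cap [640.4 179.2  72. ] [639.8 180.   68. ]
black cap [540.3 175.7  72. ] [538.7 176.5  72. ]
brown [580.1  91.2  72. ] [579.7  91.1  72. ]
strip [array([721.8, 266.1,  20. ]), array([713. , 156.2,  20. ]), array([690.1, 158.8,  20. ]), array([697.9, 265.5,  20. ])] [array([715.4, 269.6,  20. ]), array([709.3, 160.3,  20. ]), array([693.4, 271.2,  20. ])]
blue [460.8 101.5  72. ]
pink [753.3 129.   40. ]
pot lid [665.57732329 366.07186328 110.        ]
weight [array([482., 231.,  51.]), array([454., 177.,  51.]), array([399., 205.,  51.]), array([429., 257.,  51.])]
top red 51 [642.2 179.6  70.6] 76.1
top black 51 [541.1 174.9  71.3] 77.3
top brown 56 [579.4  92.3  74.6] 80.0
scene red 69 [640.4 181.   67. ] 72.6
scene black 80 [539.5 177.   67.5] 73.3
scene brown 79 [578.8  93.2  69.8] 77.6
```

```bash
cat >> h.py <<'E'
def fit(obs,loc):
    L=np.array(loc,float);O=np.array(obs,float);a=L-L.mean(0);b=O-O.mean(0)
    th=np.arctan2((a[:,0]*b[:,1]-a[:,1]*b[:,0]).sum(),(a*b).sum()); c,s=np.cos(th),np.sin(th)
    t=O.mean(0)-np.array([[c,-s],[s,c]])@L.mean(0); res=L@np.array([[c,-s],[s,c]]).T+t-O
    return th,t,res
def go(x,y,z,yaw):
    "rows total from now"
    o=bot.get_obs();p=o['tool_pos'];ya=o['tcp_rot'][2];d=np.array([x,y])-p[:2]
    c,s=np.cos(ya),np.sin(ya)
    sp=-np.degrees((yaw-ya+np.pi)%(2*np.pi)-np.pi)
    print('dx %.1f dy %.1f dz %.1f spin %.1f'%(c*d[0]+s*d[1], s*d[0]-c*d[1], p[2]-z, sp),'t',round(o['time'],2),'F',o['contact_force'].round(1),'w',round(o['grip_width'],1),p.round(1),np.round(o['tcp_rot'],3))
E
python3 - <<'E'
from h import *
loc=[(-12,12),(-124,12),(-124,144),(-12,144)]
a=[(683.3,96),(658.9,-5.2),(533.4,21),(557.3,129.2)];b=[(683.3,100.5),(656.3,-3.5),(530.3,24.5),(558.6,130.6)]
th,t,r=fit(np.array(a)/2+np.array(b)/2,loc);print(th,t,r.round(1))
for q in((-41,110),(-41,46),(-95,46)):print(q,fr(t,th,*q).round(1))
s=[(721.8,266.1),(713,156.2),(690.1,158.8),(697.9,265.5)]
th2,t2,r2=fit(s,[(12,160),(12,48),(-12,48),(-12,160)]);print(th2,t2,r2.round(1))
go(540,176,110,-.25)
E
```

```text
1.3358579167868931 [699.36148704 109.6123694 ] [[ 1.6  2.5]
 [ 1.2 -3.8]
 [-1.4 -0.2]
 [-1.4  1.6]]
(-41, 110) [582.8  95.3]
(-41, 46) [645.1  80.4]
(-95, 46) [632.5  27.9]
-0.07499774934841451 [697.90754385 107.94234538] [[ 0.1  0.5]
 [ 0.5 -1.3]
 [-0.6 -2.1]
 [ 0.   2.9]]
dx 567.3 dy -499.2 dz 79.2 spin 34.9 t 0.1 F [-0.2 -0.4  0.3] w 91.9 [ 184.8 -491.   189.2] [-3.14 -0.    0.36]
```

Call:
carry_out(
  motion=[
    [0,57,-50,0,4],
    [0,114,-100,0,8],
    [0,170,-150,0,12],
    [0,227,-200,0,16],
    [0,284,-250,0,20],
    [0,340,-300,0,24],
    [0,397,-350,0,28],
    [0,454,-400,10,32],
    [0.2,510,-449,30,35],
    [0.35,567,-499,60,35],
  ],
)

```text
time: 1.35
tool_pos: [478.0, 60.3, 162.3]
tcp_rot: [-3.14, -0.001, -0.251]
contact_force: [0.9, 0.2, 0.7]
grip_width: 76.3
```

Run:
```python
from h import *
go(540,176,110,-.25)
```

```text
dx 31.3 dy -127.5 dz 52.3 spin -0.1 t 1.35 F [0.9 0.2 0.7] w 76.3 [478.   60.3 162.3] [-3.14e+00 -1.00e-03 -2.51e-01]
```

Call:
carry_out(
  motion=[
    [0.35,15,-62,30,0],
    [0.35,31,-120,52,0],
    [0.35,31,-127,52,0],
    [0.35,31,-127,52,0],
    [0.35,31,-127,52,0],
  ],
)

```text
time: 1.98
tool_pos: [539.4, 174.4, 111.2]
tcp_rot: [-3.141, -0.001, -0.252]
contact_force: [0.8, 0.2, 0.2]
grip_width: 60.0
```

Run:
```python
from h import *
c=snap('scene','s2.png'); crop(c,200,360,150,270,5,'s2c.png')
go(540,176,29,-.25)
```

```text
dx 0.0 dy -1.8 dz 82.4 spin -0.2 t 2.02 F [-0.2  0.3  0.4] w 59.8 [539.5 174.3 111.4] [-3.14e+00 -2.00e-03 -2.53e-01]
```

View pics/s2.png

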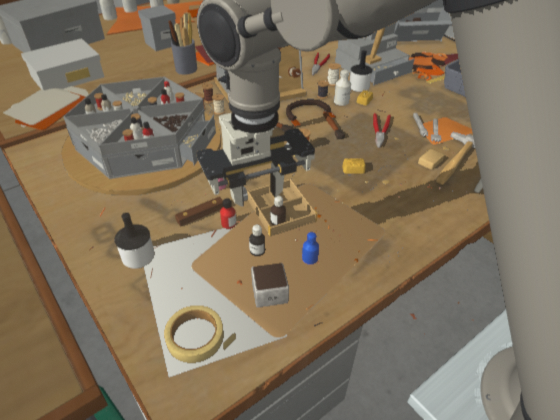

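Run:
```python
from h import *
c=load('scene')
def pr(p):
    q=c['camera_from_world']@[*p,1];k=c['K']@q[:3];return (k[:2]/k[2]).round(0)
for p in((540,176,111),(540,176,72),(540,176,0),(570,183,111),(510,168,111)):print(p,pr(p))
```

```text
(540, 176, 111) [256. 212.]
(540, 176, 72) [257. 226.]
(540, 176, 0) [258. 251.]
(570, 183, 111) [244. 205.]
(510, 168, 111) [269. 219.]
```

View pics/s2c.png

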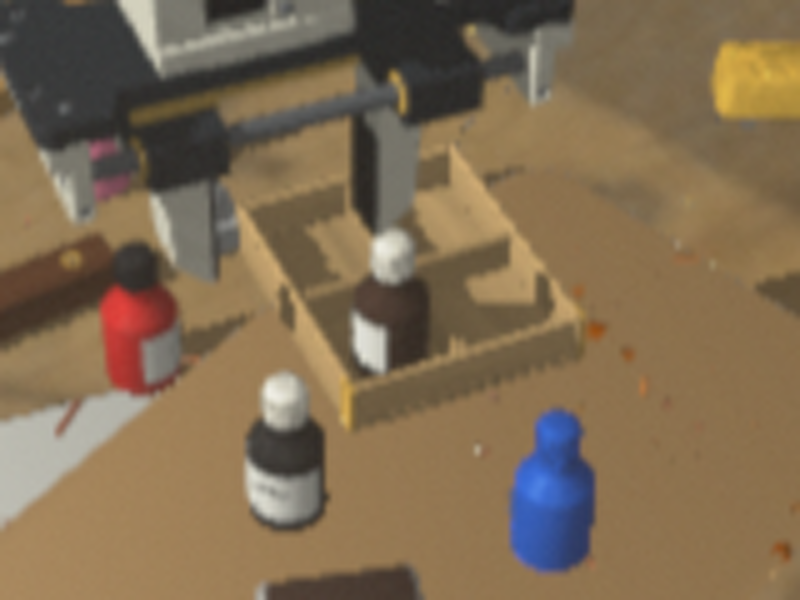

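Run:
```python
from h import *
c=load('scene')
def pr(p):
    q=c['camera_from_world']@[*p,1];k=c['K']@q[:3];return (k[:2]/k[2]).round(0)
for e in(30,49):
  for s in(1,-1):
    x,y=540+s*.25*e,176+s*.97*e
    print(e,s,pr((x,y,111)),pr((x+10,y,111)),pr((x-10,y,111)))
for u,v in((238,203),(243,206),(276,196),(272,190),(216,193)): print(u,v,w(c,u,v).round(1))
```

```text
30 1 [241. 216.] [238. 213.] [244. 219.]
30 -1 [271. 208.] [268. 205.] [274. 211.]
49 1 [232. 219.] [229. 216.] [235. 222.]
49 -1 [280. 205.] [277. 203.] [283. 208.]
238 203 [537.2 216.2 158.4]
243 206 [673.7 121.4  -2.1]
276 196 [520.  143.8 148.7]
272 190 [531.4 144.5 155.9]
216 193 [523.8 264.5 216.7]
```

Run:
```python
from h import *
c=snap('scene','s3.png')
def cl(cc):
  T=np.linalg.inv(cc['camera_from_world']);vv,uu=np.mgrid[:420,:560];D=cc['depth']
  P=(np.stack([uu,vv,np.ones_like(uu)],-1)@np.linalg.inv(cc['K']).T)*D[...,None];return P@T[:3,:3].T+T[:3,3]
P=cl(c)
for v in range(186,222,3):
  print(v,[ '%d/%d/%d'%tuple(P[v,u]) for u in (236,240,244,268,272,276,280)])
go(540,176,29,-.25)
c=snap('top','t3.png')
```

```text
186 ['517/229/218', '535/210/196', '712/90/16', '672/50/22', '532/143/164', '520/143/172', '518/135/169']
189 ['539/216/190', '538/209/187', '695/102/24', '672/50/13', '530/144/158', '519/144/166', '517/136/163']
192 ['540/216/182', '537/210/181', '695/102/15', '674/49/2', '531/144/151', '521/142/157', '657/26/1']
195 ['540/217/175', '538/210/173', '688/107/13', '666/55/2', '653/52/9', '520/143/151', '648/33/2']
198 ['539/218/169', '538/210/166', '686/109/6', '658/60/0', '652/53/1', '582/95/73', '576/89/74']
201 ['537/219/165', '537/211/160', '685/110/0', '647/68/3', '642/61/3', '577/99/71', '573/91/69']
204 ['687/131/0', '538/211/152', '676/116/-1', '639/75/3', '619/78/20', '578/98/60', '573/92/61']
207 ['678/137/0', '674/129/-1', '667/122/0', '617/91/19', '588/101/46', '576/99/54', '574/91/51']
210 ['672/141/-2', '665/135/0', '662/126/-3', '617/91/10', '584/104/42', '573/102/49', '570/93/46']
213 ['638/162/26', '655/142/1', '651/133/0', '616/91/1', '581/107/37', '571/104/43', '569/94/39']
216 ['653/153/0', '648/146/0', '644/138/-1', '609/97/1', '580/107/29', '570/104/35', '566/97/34']
219 ['646/158/0', '642/150/-2', '635/144/0', '601/103/2', '580/107/20', '570/104/26', '567/96/23']
dx -0.1 dy -1.8 dz 82.4 spin -0.2 t 2.08 F [ 0.2 -0.1  0.6] w 59.5 [539.6 174.3 111.4] [-3.14e+00 -2.00e-03 -2.53e-01]
```

View pics/t3.png

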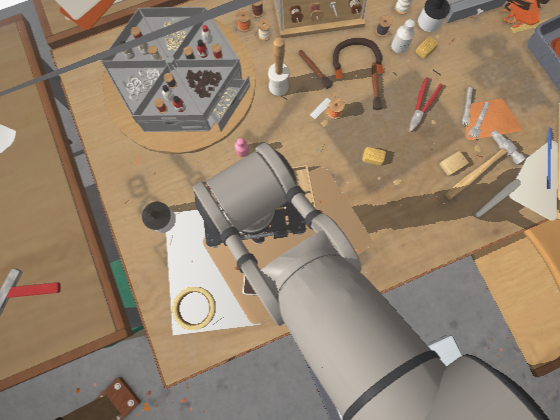

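The fingertips look about 40 mm higher in depth than the reported TCP. I'll go down partway, straddling the bottle, and look again.

Call:
carry_out(
  motion=[
    [0.35,0,-2,25,0],
    [0.35,0,-2,50,0],
    [0.35,0,-2,50,0],
    [0.35,0,-2,50,0],
  ],
)

```text
time: 2.62
tool_pos: [541.0, 176.0, 62.6]
tcp_rot: [-3.139, -0.003, -0.254]
contact_force: [0.7, -0.2, -0.0]
grip_width: 59.8
```

Run:
```python
from h import *
c=snap('scene','s4.png'); crop(c,190,350,150,270,5,'s4c.png')
go(540,176,29,-.25)
```

```text
dx -1.1 dy 0.5 dz 33.8 spin -0.2 t 2.67 F [ 0.2 -0.3  0.4] w 59.6 [541.2 176.2  62.8] [-3.139 -0.004 -0.253]
```

View pics/s4c.png

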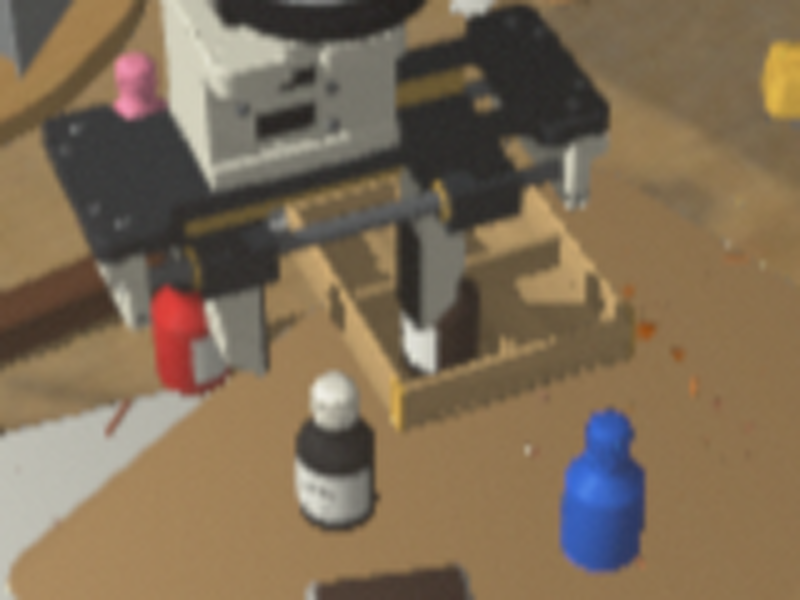

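Call:
carry_out(
  motion=[
    [0.35,-1,0,15,0],
    [0.35,-1,0,30,0],
    [0.35,-1,0,34,0],
    [0.35,-1,0,34,0],
  ],
)

```text
time: 3.18
tool_pos: [540.0, 176.5, 28.2]
tcp_rot: [-3.14, -0.003, -0.253]
contact_force: [-0.3, 0.5, -0.0]
grip_width: 59.5
```

Run:
```python
from h import *
c=load('scene')
for u,v in((238,220),(240,222),(277,210),(274,208)):print(w(c,u,v).round(1))
c=snap('scene','s5.png'); crop(c,190,350,150,270,5,'s5c.png')
go(540,176,29,-.25)
for u,v in((238,227),(240,232),(277,222),(274,220)):print(w(c,u,v).round(1))
```

```text
[540.6 216.8 113.6]
[538.  214.4 109. ]
[522.1 139.6 109.2]
[521.  147.7 119.8]
dx -0.3 dy 0.6 dz -0.3 spin -0.2 t 3.23 F [-0.5 -0.2 -0.2] w 60.0 [540.4 176.5  28.7] [-3.139 -0.004 -0.253]
[540.6 218.   95.7]
[539.1 215.3  81.8]
[519.9 141.   79.4]
[522.3 146.6  86.3]
```

View pics/s5c.png

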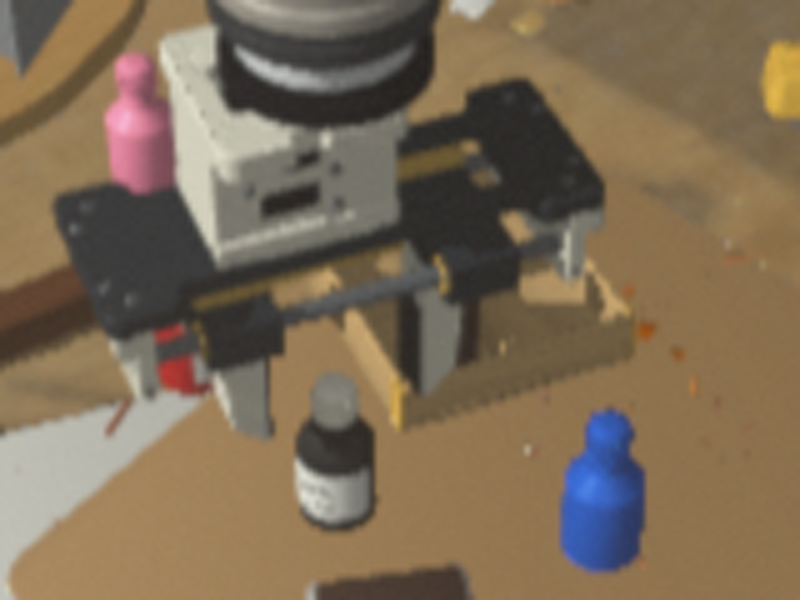

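Run:
```python
from h import *
c=load('scene')
for u,v in((243.5,237),(273.5,229)):
  for z in (28,50,60,65,70,75,80): print(u,v,w(c,u,v,z).round(1))
for v in range(222,240,2): print(v,[ '%d/%d/%d'%tuple(w(c,u,v)) for u in(238,240,242,243,270,272,274,276,278)])
```

```text
243.5 237 [567.7 190.7  28. ]
243.5 237 [549.9 201.6  50. ]
243.5 237 [541.8 206.6  60. ]
243.5 237 [537.8 209.1  65. ]
243.5 237 [533.7 211.6  70. ]
243.5 237 [529.7 214.   75. ]
243.5 237 [525.7 216.5  80. ]
273.5 229 [548.8 127.7  28. ]
273.5 229 [531.7 140.7  50. ]
273.5 229 [523.9 146.6  60. ]
273.5 229 [520.  149.6  65. ]
273.5 229 [516.1 152.5  70. ]
273.5 229 [512.2 155.5  75. ]
273.5 229 [508.3 158.4  80. ]
222 ['517/231/135', '538/214/108', '537/210/107', '539/206/103', '536/145/68', '527/147/77', '521/147/81', '520/143/80', '519/138/78']
224 ['540/217/103', '539/213/102', '537/210/102', '538/207/99', '585/109/2', '527/147/72', '521/147/76', '519/143/75', '519/139/73']
226 ['539/218/99', '538/214/98', '538/210/95', '538/208/94', '561/127/26', '527/147/65', '520/147/71', '519/143/70', '554/111/23']
228 ['539/219/95', '539/214/91', '539/210/89', '538/208/88', '559/128/23', '559/123/19', '522/146/63', '556/115/17', '555/110/15']
230 ['538/219/90', '540/214/85', '537/211/85', '537/209/84', '559/128/16', '559/123/13', '558/119/12', '557/114/10', '554/111/9']
232 ['539/219/84', '539/215/81', '536/212/81', '537/209/79', '559/129/11', '560/123/6', '557/119/6', '556/115/5', '554/111/3']
234 ['538/220/80', '538/215/76', '538/211/74', '538/209/73', '561/127/2', '558/124/2', '556/120/1', '555/115/0', '553/112/0']
236 ['599/184/0', '538/216/71', '538/211/68', '536/210/69', '558/129/0', '554/127/1', '553/122/0', '550/119/0', '549/115/-1']
238 ['594/187/0', '593/183/-1', '588/181/1', '589/178/-1', '555/131/-2', '551/129/0', '548/126/0', '546/123/0', '542/120/0']
```

Rendered tips sit at z≈66, while the reported TCP is 28.5. A safe test is to close to about 28 mm. That would stop at 33 mm if the pads really are at the body, and it won't touch the 18 mm cap otherwise.

Call:
carry_out(
  motion=[
    [0.5,0,0,0,0],
    [0.7,0,0,0,0],
    [0.7,0,0,0,0],
    [0.7,0,0,0,0],
  ],
)

```text
time: 3.72
tool_pos: [540.4, 176.5, 28.8]
tcp_rot: [-3.139, -0.004, -0.253]
contact_force: [0.1, 0.7, 0.2]
grip_width: 29.0
```

Run:
```python
from h import *
print(bot.tcp_to_grasp)
c=snap('scene','s6.png'); crop(c,190,350,150,270,5,'s6c.png')
go(540,176,29,-.25); print(bot.get_obs()['joint_positions'])
```

```text
18.8
dx -0.3 dy 0.6 dz -0.3 spin -0.2 t 3.77 F [-0.3 -0.1  0.8] w 27.9 [540.4 176.5  28.7] [-3.139 -0.004 -0.253]
[1.80515580e-01 5.89305886e-01 1.60725412e+00 8.93116884e-04
 9.40653173e-01 2.00423662e+00]
```

View pics/s6c.png

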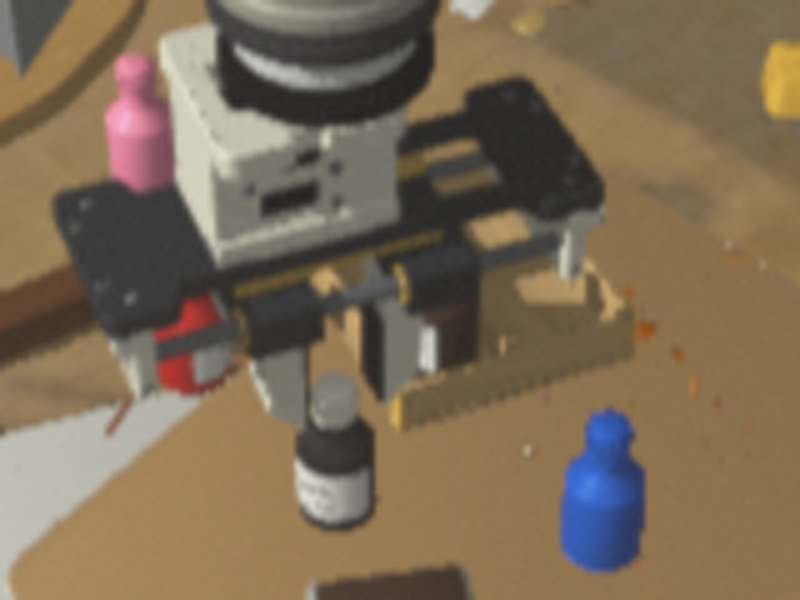

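It closed past 33 mm to 28 mm with no contact. So the images are right, and the true tips are about 38 mm above the reported TCP. I'll correct for that and descend a further 37 mm with the fingers re-opened.

Call:
carry_out(
  motion=[
    [0.35,0,0,0,0],
    [0.35,0,0,0,0],
    [0.35,0,0,10,0],
    [0.35,0,0,20,0],
    [0.35,0,0,28,0],
    [0.35,0,0,33,0],
    [0.35,0,0,33,0],
  ],
)

```text
time: 4.65
tool_pos: [540.3, 176.5, -4.8]
tcp_rot: [-3.139, -0.003, -0.253]
contact_force: [0.0, -0.1, -0.2]
grip_width: 59.6
```

Run:
```python
from h import *
c=snap('scene','s7.png'); crop(c,190,350,160,280,5,'s7c.png')
go(540,176,29,-.25)
for v in range(230,262,2): print(v,[ '%d/%d/%d'%tuple(w(c,u,v)) for u in(238,240,242,270,272,274,276,278)])
```

```text
dx -0.4 dy 0.7 dz -33.4 spin -0.2 t 4.7 F [ 0.   0.7 -0.6] w 60.0 [540.5 176.6  -4.4] [-3.139e+00 -3.000e-03 -2.530e-01]
230 ['517/232/115', '517/227/112', '516/224/111', '538/144/44', '526/148/56', '521/147/59', '519/144/59', '520/137/54']
232 ['516/232/111', '516/228/109', '514/225/108', '535/146/41', '526/148/50', '520/147/54', '519/143/52', '519/138/50']
234 ['517/233/105', '516/229/104', '515/225/102', '536/146/35', '526/148/44', '522/146/46', '519/143/47', '520/138/43']
236 ['540/219/72', '539/215/70', '538/211/68', '559/128/-1', '526/148/38', '520/147/43', '520/143/40', '548/115/0']
238 ['540/220/66', '538/216/66', '538/212/63', '556/131/-3', '526/148/32', '522/146/34', '521/142/33', '544/118/-1']
240 ['542/219/58', '538/217/61', '538/212/58', '549/136/0', '547/132/-1', '544/129/-1', '541/126/0', '542/120/-4']
242 ['539/220/56', '539/216/54', '536/213/54', '545/139/-1', '543/135/-1', '541/131/-3', '537/129/0', '535/126/-1']
244 ['541/220/49', '538/217/50', '539/212/45', '540/143/0', '537/140/0', '535/136/0', '533/132/-1', '530/129/0']
246 ['541/220/43', '540/216/41', '537/213/42', '534/147/0', '534/142/-2', '530/140/0', '528/136/0', '525/133/0']
248 ['571/203/-1', '567/201/1', '536/215/38', '531/149/-1', '529/146/-1', '525/143/0', '522/141/1', '519/138/2']
250 ['566/206/0', '565/202/-1', '561/200/0', '526/154/0', '525/149/-1', '519/148/1', '519/143/-1', '517/139/-1']
252 ['562/209/0', '559/206/0', '555/204/1', '521/157/1', '517/155/2', '517/150/0', '514/147/0', '512/143/-1']
254 ['557/212/0', '553/210/1', '552/206/0', '517/160/0', '515/156/-1', '512/153/0', '510/150/0', '508/146/-1']
256 ['554/215/-1', '550/212/0', '547/209/0', '513/163/0', '511/160/0', '508/156/0', '505/153/0', '503/150/0']
258 ['548/219/0', '546/215/-1', '543/212/0', '508/167/0', '506/163/0', '504/160/0', '500/157/1', '500/152/-2']
260 ['543/222/0', '542/218/-1', '539/215/0', '505/169/0', '501/166/0', '498/164/1', '497/160/0', '494/157/0']
```

View pics/s7c.png

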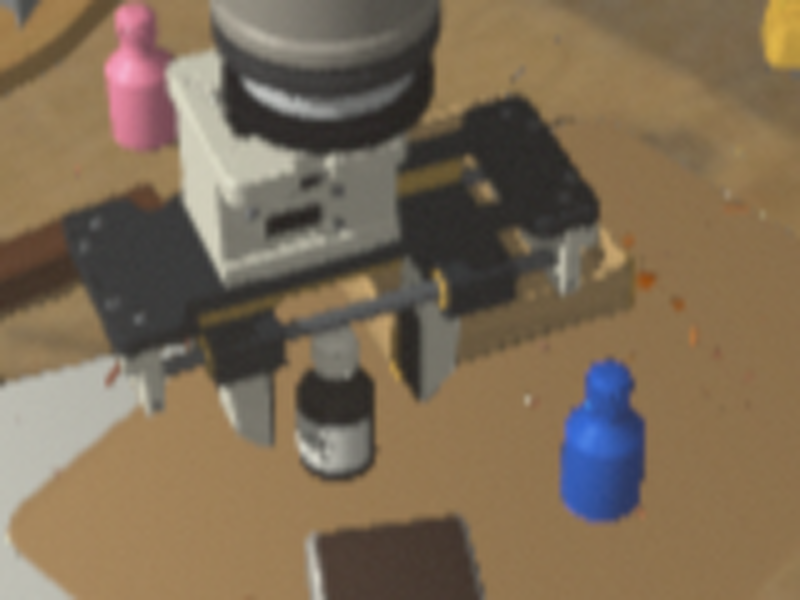

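Tips are now at z≈33 on both sides of the black bottle, which is centred at crop (337,440). I'll go 4 mm lower, close and lift.

Call:
carry_out(
  motion=[
    [0.35,0,0,4,0],
    [0.9,0,0,4,0],
    [0.9,0,0,4,0],
    [0.9,0,0,4,0],
    [0.9,0,0,4,0],
    [0.9,0,0,-25,0],
    [0.9,0,0,-61,0],
    [0.9,0,0,-61,0],
  ],
)

```text
time: 5.7
tool_pos: [542.3, 176.9, 59.3]
tcp_rot: [-3.137, -0.009, -0.253]
contact_force: [-0.1, -0.5, -1.3]
grip_width: 31.0
```

Run:
```python
from h import *
c=snap('scene','s8.png'); crop(c,190,350,150,270,5,'s8c.png')
go(645,80,57,-.235)
```

```text
dx 125.0 dy 67.5 dz 0.5 spin -1.1 t 5.75 F [-0.1 -0.2 -1.2] w 30.7 [540.9 176.6  57.5] [-3.138 -0.006 -0.253]
```

View pics/s8c.png

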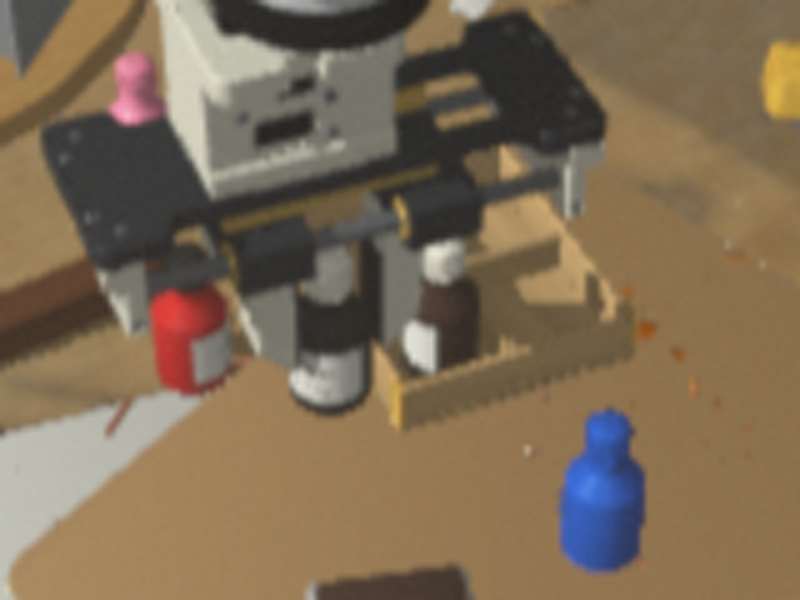

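The black bottle is held upright with its base at about 66 mm and a grip width of 31. Carrying it to cell (-41,46).

Call:
carry_out(
  motion=[
    [0.9,0,0,-25,0],
    [0.9,40,22,-28,-1],
    [0.9,82,44,-28,-1],
    [0.9,124,68,-28,-1],
    [0.9,124,68,-28,-1],
    [0.9,124,68,-28,-1],
  ],
)

```text
time: 6.5
tool_pos: [642.4, 79.9, 84.3]
tcp_rot: [-3.139, -0.002, -0.236]
contact_force: [0.3, 0.6, -1.2]
grip_width: 31.2
```

Run:
```python
from h import *
c=snap('scene','s9.png'); crop(c,190,350,120,240,5,'s9c.png')
go(644,79,-6,-.235)
```

```text
dx 1.9 dy 1.0 dz 90.8 spin -0.0 t 6.55 F [-0.   1.3 -1.3] w 31.1 [642.4  80.4  84.8] [-3.139e+00 -3.000e-03 -2.360e-01]
```

View pics/s9c.png

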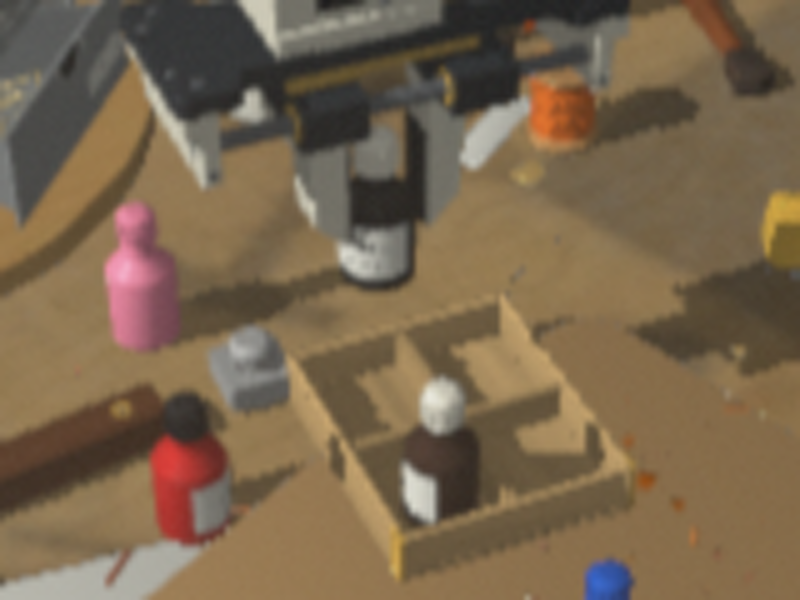

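Run:
```python
from h import *
c=load('scene')
for u,v in((231,154),(232,155),(231,156),(311,134),(310,136)):print(w(c,u,v).round(1))
```

```text
[627.3 169.5 192.9]
[627.3 167.5 189.7]
[624.2 171.7 191. ]
[586.    5.7 194.2]
[587.8   6.4 188.7]
```

Call:
carry_out(
  motion=[
    [0.9,2,1,30,0],
    [0.9,2,1,60,0],
    [0.9,2,1,75,0],
    [0.9,2,1,84,0],
    [0.9,2,1,87,0],
    [0.9,2,1,87,0],
  ],
)

```text
time: 7.3
tool_pos: [644.9, 79.3, -1.5]
tcp_rot: [-3.138, -0.004, -0.235]
contact_force: [-0.5, 0.4, -0.7]
grip_width: 31.2
```

Run:
```python
from h import *
c=snap('scene','s10.png'); crop(c,190,350,120,240,5,'s10c.png')
go(644,79,-5,-.235)
```

```text
dx -0.9 dy 0.4 dz 3.6 spin -0.0 t 7.35 F [ 0.4  0.6 -1.1] w 31.0 [645.   79.2  -1.4] [-3.138 -0.004 -0.235]
```

View pics/s10c.png

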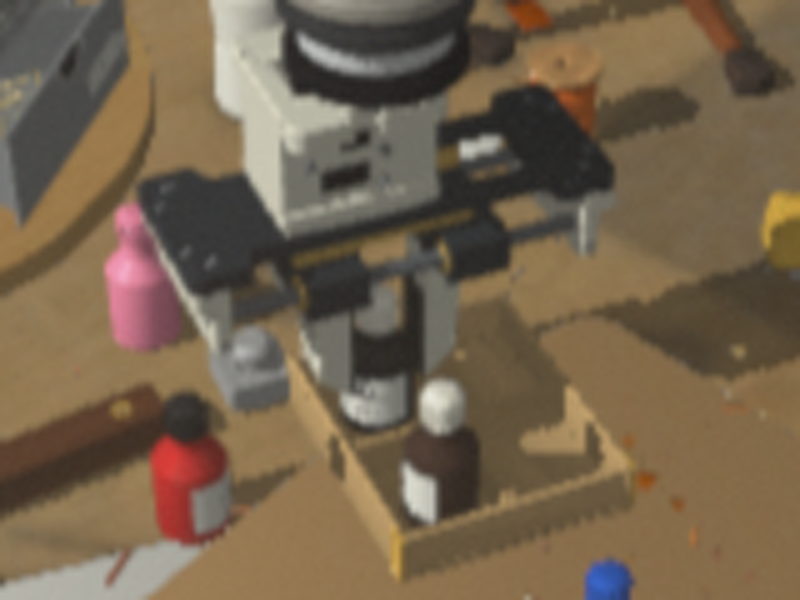

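The bottle is inside the far-left cell behind the brown one. Now the last 3 mm, then release.

Call:
carry_out(
  motion=[
    [0.9,0,0,2,0],
    [0.9,0,0,3,0],
    [0.9,0,0,3,0],
  ],
)

```text
time: 7.72
tool_pos: [645.1, 79.2, -4.2]
tcp_rot: [-3.138, -0.005, -0.236]
contact_force: [-0.5, -0.4, 0.4]
grip_width: 31.2
```

Call:
carry_out(
  motion=[
    [0.6,0,0,0,0],
    [0.5,0,0,0,0],
    [0.5,0,0,0,0],
    [0.5,0,0,-20,0],
    [0.5,0,0,-60,0],
    [0.5,0,0,-90,0],
    [0.5,0,0,-90,0],
  ],
)

```text
time: 8.6
tool_pos: [646.5, 79.0, 88.7]
tcp_rot: [-3.137, -0.01, -0.235]
contact_force: [-0.2, 0.9, -0.2]
grip_width: 45.8
```

Run:
```python
from h import *
c=snap('scene','s11.png'); crop(c,190,350,140,260,5,'s11c.png')
go(640.5,180,85,-.235)
```

```text
dx -28.1 dy -97.1 dz 1.6 spin -0.0 t 8.65 F [ 0.2 -0.  -0.4] w 46.1 [645.1  79.   86.6] [-3.138 -0.007 -0.236]
```

View pics/s11c.png

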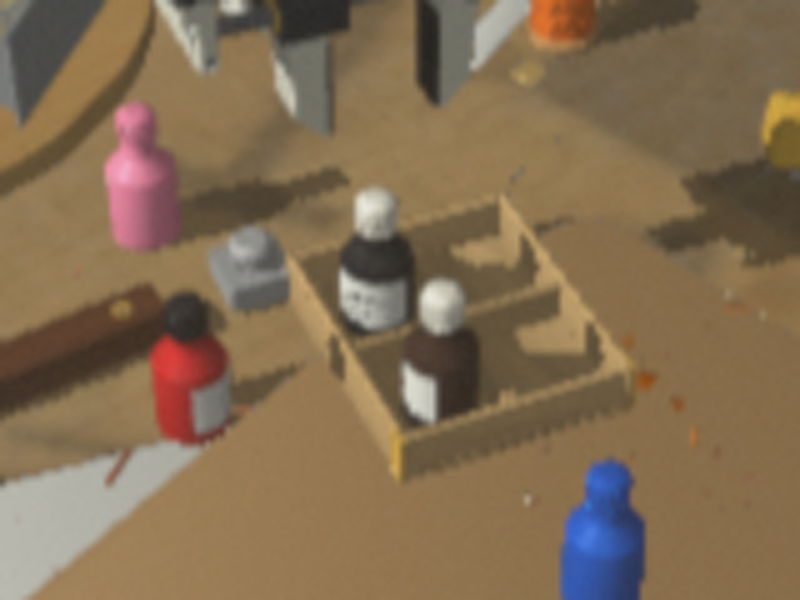

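Black stands upright in its cell. Next is the red bottle.

Call:
carry_out(
  motion=[
    [0.35,-14,-50,0,0],
    [0.35,-28,-97,0,0],
    [0.35,-28,-97,10,0],
    [0.35,-28,-97,45,0],
    [0.35,-28,-97,70,0],
    [0.35,-28,-97,88,0],
    [0.35,-28,-97,92,0],
    [0.35,-28,-97,92,0],
  ],
)

```text
time: 9.65
tool_pos: [641.5, 179.8, -5.1]
tcp_rot: [-3.138, -0.007, -0.236]
contact_force: [0.4, 0.3, 0.6]
grip_width: 59.5
```

Run:
```python
from h import *
c=snap('scene','s12.png'); crop(c,150,310,140,260,5,'s12c.png')
go(640.5,180,-8.4,-.235)
```

```text
dx -1.4 dy 0.2 dz 3.9 spin -0.0 t 9.7 F [-0.6 -0.1  0.6] w 59.8 [641.9 179.9  -4.5] [-3.137 -0.008 -0.236]
```

View pics/s12c.png

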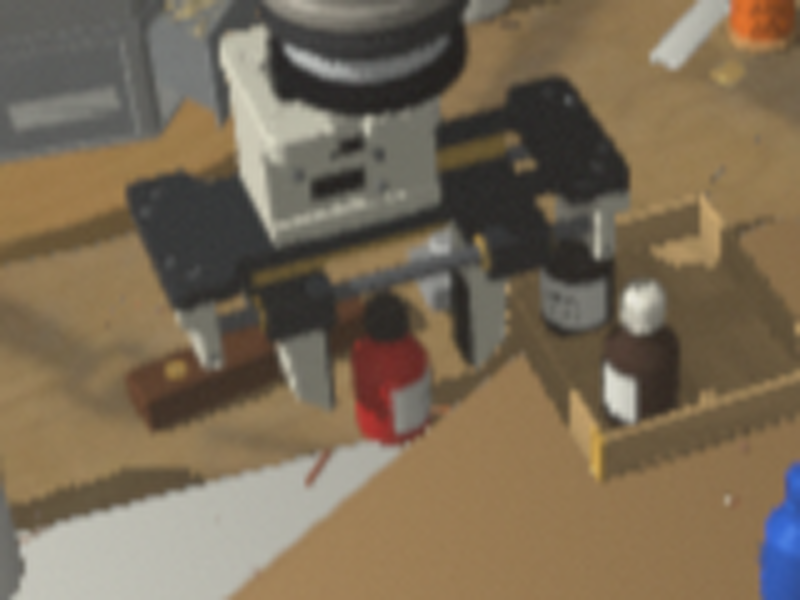

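Call:
carry_out(
  motion=[
    [0.35,-1,0,4,0],
    [0.9,-1,0,4,0],
    [0.9,-1,0,4,0],
    [0.9,-1,0,4,0],
    [0.9,-1,0,4,0],
    [0.9,-1,0,-30,0],
    [0.9,-1,0,-80,0],
    [0.9,-1,0,-100,0],
    [0.9,-1,0,-100,0],
  ],
)

```text
time: 10.82
tool_pos: [641.1, 180.1, 97.4]
tcp_rot: [-3.136, -0.011, -0.236]
contact_force: [0.6, 0.4, -0.7]
grip_width: 31.3
```

Run:
```python
from h import *
go(632,28,95,1.336)
```

```text
dx 26.7 dy 150.0 dz 2.4 spin -90.1 t 10.82 F [ 0.6  0.4 -0.7] w 31.3 [641.1 180.1  97.4] [-3.136 -0.011 -0.236]
```

Call:
carry_out(
  motion=[
    [0.9,2,15,0,-10],
    [0.9,5,30,0,-20],
    [0.9,8,45,0,-30],
    [0.9,11,60,0,-40],
    [0.9,14,78,0,-50],
    [0.9,17,96,0,-60],
    [0.9,20,114,0,-70],
    [0.9,23,132,0,-80],
    [0.9,27,150,0,-90],
    [0.9,27,150,0,-90],
  ],
)

```text
time: 12.08
tool_pos: [631.4, 26.9, 95.0]
tcp_rot: [3.133, -0.005, 1.332]
contact_force: [-0.9, 1.0, -1.5]
grip_width: 31.7
```

Call:
carry_out(
  motion=[
    [0.9,0,0,0,0],
    [0.9,0,0,0,0],
  ],
)

```text
time: 12.32
tool_pos: [631.0, 27.7, 94.3]
tcp_rot: [3.134, -0.005, 1.33]
contact_force: [0.1, 0.5, -0.9]
grip_width: 31.4
```

Run:
```python
from h import *
c=snap('scene','s13.png'); crop(c,190,350,100,220,5,'s13c.png')
go(632,28,-2,1.336)
```

```text
dx 0.5 dy 0.7 dz 96.6 spin -0.3 t 12.38 F [ 0.7  0.4 -0.3] w 31.2 [631.2  27.7  94.6] [ 3.134 -0.005  1.331]
```

View pics/s13c.png

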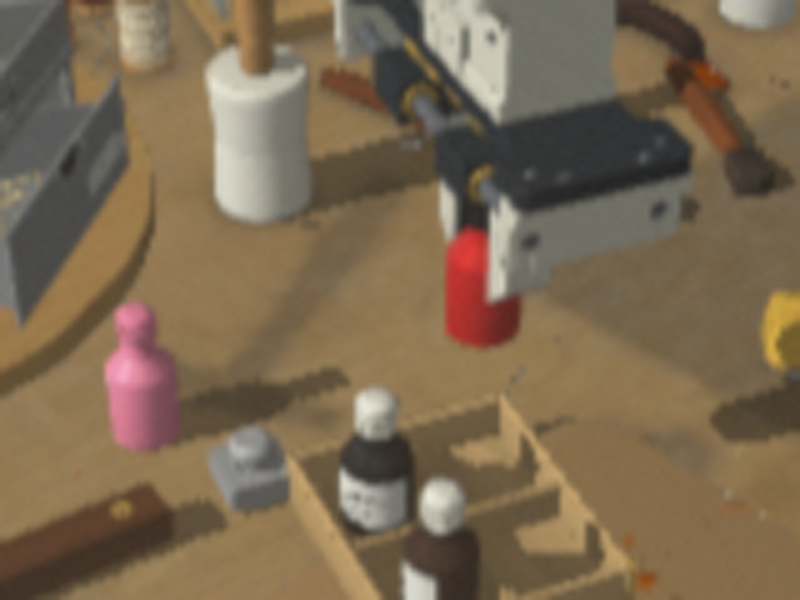

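Call:
carry_out(
  motion=[
    [0.9,1,1,30,0],
    [0.9,1,1,60,0],
    [0.9,1,1,80,0],
    [0.9,1,1,92,0],
    [0.9,1,1,96,0],
    [0.9,1,1,98,0],
    [0.9,1,1,98,0],
  ],
)

```text
time: 13.25
tool_pos: [633.7, 28.7, -2.7]
tcp_rot: [3.133, -0.005, 1.331]
contact_force: [0.2, -0.0, -1.0]
grip_width: 31.0
```

Run:
```python
from h import *
c=snap('scene','s14.png'); crop(c,190,350,120,240,5,'s14c.png')
go(632,28,-4,1.336)
```

```text
dx -1.1 dy -1.5 dz 1.3 spin -0.3 t 13.3 F [ 0.4 -0.  -0.4] w 31.5 [633.7  28.7  -2.7] [ 3.133 -0.005  1.331]
```

View pics/s14c.png

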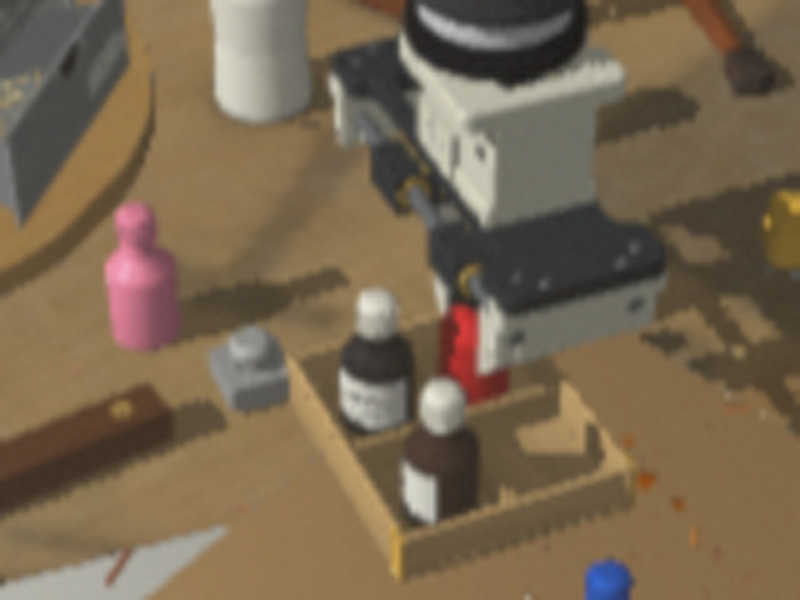

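Red is inside the far-right cell. Lowering onto the floor, then releasing.

Call:
carry_out(
  motion=[
    [0.9,0,0,2,0],
    [0.9,0,0,2,0],
    [0.6,0,0,2,0],
    [0.5,0,0,2,0],
    [0.5,0,0,2,0],
    [0.5,0,0,-30,0],
    [0.5,0,0,-70,0],
    [0.5,0,0,-90,0],
    [0.5,0,0,-90,0],
  ],
)

```text
time: 14.42
tool_pos: [633.9, 28.4, 89.1]
tcp_rot: [3.129, -0.006, 1.331]
contact_force: [-0.3, 0.3, -0.9]
grip_width: 45.7
```

Run:
```python
from h import *
c=snap('scene','s15.png'); crop(c,190,350,140,260,5,'s15c.png')
t,th=(699,110),1.336
# push: yaw with tool thin x axis along crate x -> yaw=theta ; contact finger centre at (-124-9.5-8, 132)
p=fr(t,th,-150,132);print(p); go(*p,90,th); print(fr(t,th,-134,132))
```

```text
[535.72511382  -5.17513422]
dx -55.7 dy -86.4 dz -2.6 spin -0.3 t 14.47 F [-0.1  0.1 -0. ] w 45.6 [632.9  28.4  87.4] [ 3.132 -0.006  1.331]
[539.44743231  10.3858537 ]
```

View pics/s15c.png

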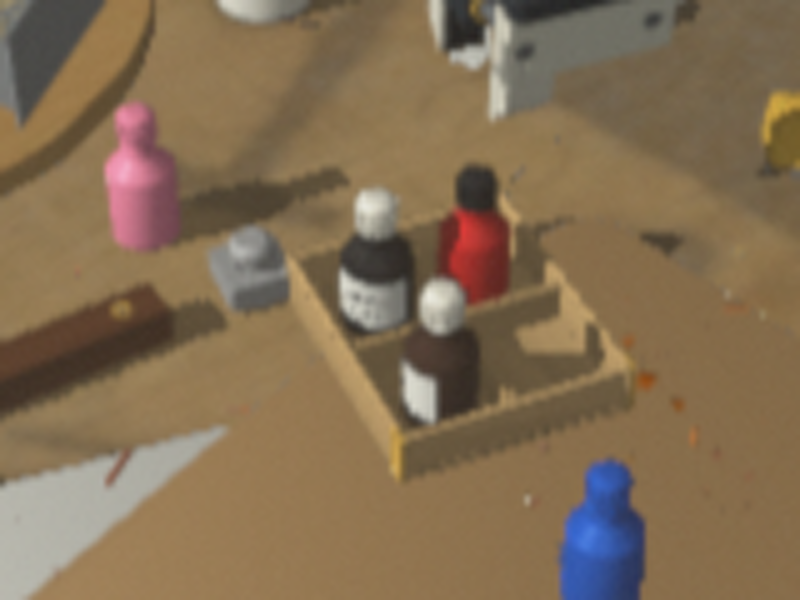

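All three bottles stand upright in their own cells. Next I move outside the label face near the free corner, fingers shut, and descend.

Call:
carry_out(
  motion=[
    [0.8,-30,-30,0,0],
    [1,-56,-65,0,0],
    [1,-58,-86,0,0],
    [1,-58,-86,20,0],
    [1,-58,-86,60,0],
    [1,-58,-86,95,0],
    [1,-58,-86,107,0],
    [1,-58,-86,107,0],
  ],
)

```text
time: 15.48
tool_pos: [536.0, -7.1, -21.6]
tcp_rot: [3.134, -0.005, 1.331]
contact_force: [0.3, 0.1, 0.4]
grip_width: 0.4
```

Run:
```python
from h import *
c=snap('scene','s16.png'); crop(c,200,360,150,270,5,'s16c.png')
go(*fr((699,110),1.336,-134,132),-21,1.336)
```

```text
dx 17.7 dy -1.7 dz 0.4 spin -0.3 t 15.53 F [-0.1 -0.3 -0.4] w 0.4 [536.9  -7.2 -20.6] [ 3.132 -0.006  1.331]
```

View pics/s16c.png

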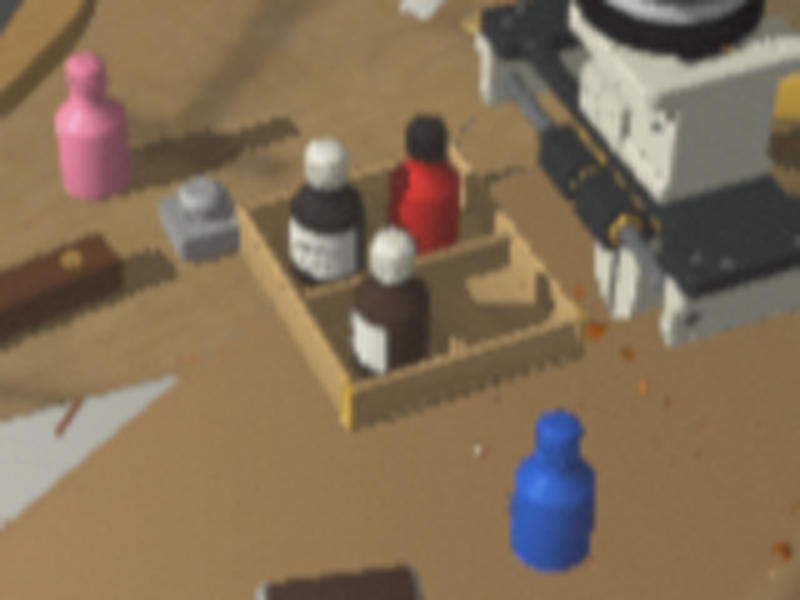

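```bash
cat >> h.py <<'E'
def arc(ths,r=-134,y=132,pin=(699,110),z=-21):
    for th in ths: go(*fr(pin,th,r,y),z,th)
E
python3 - <<'E'
from h import *
import io,contextlib
f=io.StringIO()
with contextlib.redirect_stdout(f): arc([1.336-np.radians(a) for a in (0,2,5,8,11,14,17,20,23)])
for l in f.getvalue().splitlines(): print(l.split(' t ')[0])
E
```

```text
dx 17.7 dy -1.7 dz 0.4 spin -0.3
dx 22.3 dy -6.3 dz 0.4 spin 1.7
dx 29.6 dy -12.9 dz 0.4 spin 4.7
dx 37.3 dy -19.2 dz 0.4 spin 7.7
dx 45.2 dy -25.0 dz 0.4 spin 10.7
dx 53.4 dy -30.4 dz 0.4 spin 13.7
dx 61.9 dy -35.3 dz 0.4 spin 16.7
dx 70.7 dy -39.8 dz 0.4 spin 19.7
dx 79.7 dy -43.9 dz 0.4 spin 22.7
```

Call:
carry_out(
  motion=[
    [1,9,-1,0,0],
    [1,17,-2,0,0],
    [1,22,-6,0,2],
    [1,30,-13,0,5],
    [1,37,-19,0,8],
    [1,45,-25,0,11],
    [1,53,-30,0,14],
    [1,62,-35,0,17],
    [1,66,-38,0,18],
  ],
)

```text
time: 16.65
tool_pos: [516.0, 66.5, -19.9]
tcp_rot: [3.133, -0.009, 1.017]
contact_force: [-0.3, -4.3, 0.5]
grip_width: 0.3
```

Run:
```python
from h import *
import io,contextlib
c=snap('scene','s17.png'); crop(c,180,340,150,270,5,'s17c.png')
f=io.StringIO()
with contextlib.redirect_stdout(f): arc([1.336-np.radians(a) for a in (20,23,26,29,32,35,38,41,43)])
for l in f.getvalue().splitlines(): print(l.split(' t ')[0])
print(l)
```

```text
dx 3.1 dy -2.7 dz 0.9 spin 1.7
dx 10.4 dy -9.3 dz 0.9 spin 4.7
dx 18.0 dy -15.5 dz 0.9 spin 7.7
dx 26.0 dy -21.3 dz 0.9 spin 10.7
dx 34.2 dy -26.7 dz 0.9 spin 13.7
dx 42.7 dy -31.7 dz 0.9 spin 16.7
dx 51.5 dy -36.2 dz 0.9 spin 19.7
dx 60.4 dy -40.2 dz 0.9 spin 22.7
dx 66.5 dy -42.7 dz 0.9 spin 24.7
dx 66.5 dy -42.7 dz 0.9 spin 24.7 t 16.7 F [-0.9  0.5  0.5] w 0.6 [515.7  66.9 -20.1] [ 3.133 -0.009  1.017]
```

View pics/s17c.png

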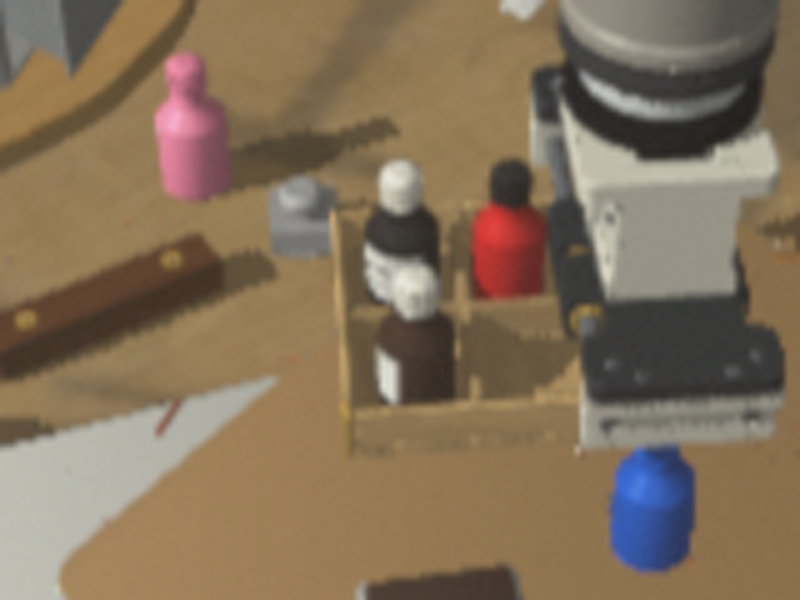

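The crate is turning and the bottles are still upright. I'll keep going.

Call:
carry_out(
  motion=[
    [1,4,-4,1,2],
    [1,10,-9,1,5],
    [1,18,-15,1,8],
    [1,26,-21,1,11],
    [1,34,-27,1,14],
    [1,43,-32,1,17],
    [1,51,-36,1,20],
    [1,60,-40,1,23],
    [1,66,-43,1,25],
  ],
)

```text
time: 17.82
tool_pos: [513.4, 145.9, -20.8]
tcp_rot: [3.138, -0.01, 0.58]
contact_force: [-0.6, -2.4, -0.8]
grip_width: 0.4
```

Run:
```python
from h import *
import io,contextlib
c=snap('scene','s18.png'); crop(c,160,320,150,270,5,'s18c.png')
f=io.StringIO()
with contextlib.redirect_stdout(f): arc([1.336-np.radians(a) for a in (44,47,50,53,56,59,62,65,68)])
for l in f.getvalue().splitlines(): print(l.split(' t ')[0])
print(l)
```

```text
dx 2.7 dy -1.3 dz 0.2 spin 0.6
dx 9.8 dy -8.1 dz 0.2 spin 3.6
dx 17.3 dy -14.4 dz 0.2 spin 6.6
dx 25.2 dy -20.4 dz 0.2 spin 9.6
dx 33.3 dy -26.0 dz 0.2 spin 12.6
dx 41.7 dy -31.1 dz 0.2 spin 15.6
dx 50.4 dy -35.7 dz 0.2 spin 18.6
dx 59.3 dy -39.9 dz 0.2 spin 21.6
dx 68.4 dy -43.7 dz 0.2 spin 24.6
dx 68.4 dy -43.7 dz 0.2 spin 24.6 t 17.88 F [-1.5  0.1  0.2] w 0.7 [513.5 146.6 -20.8] [ 3.138 -0.011  0.579]
```

View pics/s18c.png

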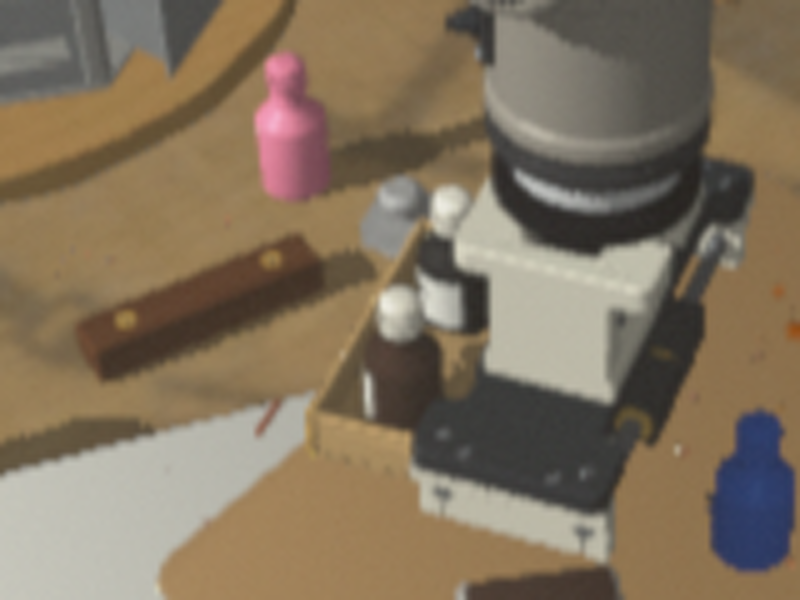

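Crate and bottles are moving as planned, so I continue.

Call:
carry_out(
  motion=[
    [1,4,-3,0,1],
    [1,10,-8,0,4],
    [1,17,-14,0,7],
    [1,25,-20,0,10],
    [1,33,-26,0,13],
    [1,42,-31,0,16],
    [1,50,-36,0,19],
    [1,59,-40,0,22],
    [1,65,-42,0,24],
  ],
)

```text
time: 19.0
tool_pos: [543.7, 218.0, -20.8]
tcp_rot: [-3.139, -0.009, 0.159]
contact_force: [-4.8, 0.6, 0.5]
grip_width: 0.3
```

Run:
```python
from h import *
import io,contextlib
c=snap('scene','s19.png'); crop(c,130,290,150,270,5,'s19c.png')
f=io.StringIO()
with contextlib.redirect_stdout(f): arc([1.336-np.radians(a) for a in (67,70,73,76,79,80,81,82)])
for l in f.getvalue().splitlines(): print(l.split(' t ')[0])
print(l)
```

```text
dx 0.7 dy 0.6 dz 0.3 spin -0.5
dx 7.7 dy -6.2 dz 0.3 spin 2.5
dx 15.1 dy -12.8 dz 0.3 spin 5.5
dx 22.8 dy -18.9 dz 0.3 spin 8.5
dx 30.9 dy -24.6 dz 0.3 spin 11.5
dx 33.6 dy -26.4 dz 0.3 spin 12.5
dx 36.4 dy -28.1 dz 0.3 spin 13.5
dx 39.2 dy -29.9 dz 0.3 spin 14.5
dx 39.2 dy -29.9 dz 0.3 spin 14.5 t 19.05 F [-3.   2.3 -1.4] w 0.3 [544.2 218.5 -20.7] [-3.139 -0.009  0.158]
```

View pics/s19c.png

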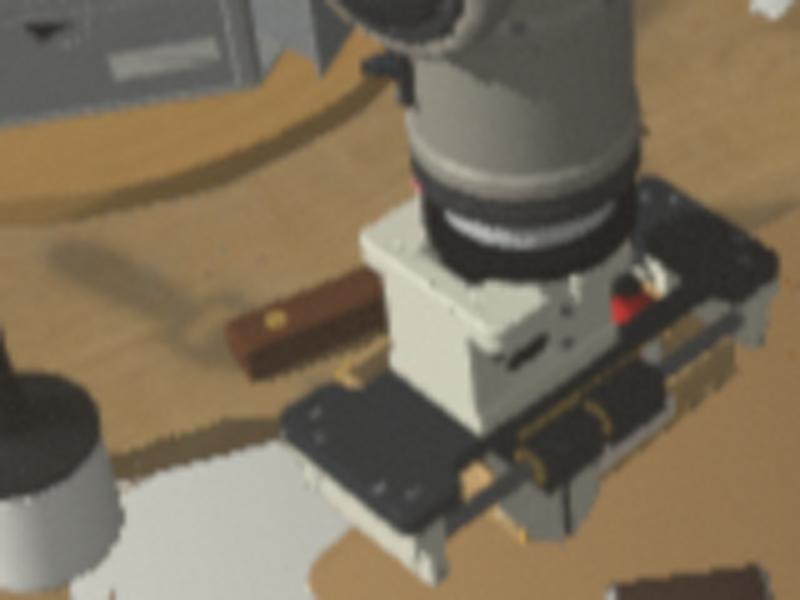

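Run:
```python
from h import *
c=load('scene')
print(w(c,133,236,68), w(c,127,218,120))
```

```text
[666.27291181 379.39648643  68.        ] [662.85590262 380.75312027 120.        ]
```

Call:
carry_out(
  motion=[
    [1,3,-3,0,1],
    [1,8,-6,0,3],
    [1,15,-12,0,6],
    [1,22,-18,0,8],
    [1,26,-21,0,10],
    [1,29,-23,0,11],
    [1,29,-23,0,11],
  ],
)

```text
time: 19.92
tool_pos: [568.5, 246.7, -20.7]
tcp_rot: [-3.137, -0.007, -0.034]
contact_force: [-4.1, 3.2, -0.9]
grip_width: 0.5
```

Run:
```python
from h import *
c=snap('scene','s20.png'); crop(c,130,290,150,270,5,'s20c.png')
c=snap('top','t20.png'); crop(c,140,300,150,270,5,'t20c.png')
arc([-.075])
```

```text
dx 6.6 dy -5.4 dz 0.4 spin 2.4 t 20.02 F [-3.5  2.7 -0.5] w 0.6 [568.5 246.5 -20.6] [-3.137 -0.007 -0.033]
```

View pics/s20c.png

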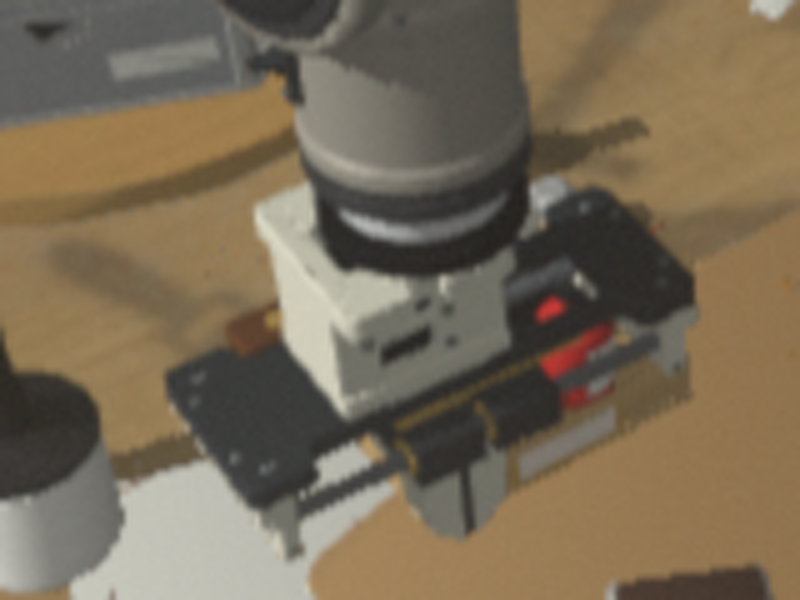

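Only about 7 mm remain. I'll creep until the force rises at the strip.

Call:
carry_out(
  motion=[
    [1,2,-1,0,1],
    [1,4,-3,0,2],
    [1,6,-4,0,2.4],
    [1,7,-5,0,2.4],
    [1,7,-5,0,2.4],
  ],
)

```text
time: 20.65
tool_pos: [574.3, 252.0, -20.7]
tcp_rot: [-3.136, -0.005, -0.075]
contact_force: [-5.3, 3.3, 1.5]
grip_width: 0.7
```

Call:
carry_out(
  motion=[
    [1,1,0,0,0],
    [1,2,0,0,0],
    [1,2,0,0,0],
  ],
)

```text
time: 21.02
tool_pos: [574.8, 252.6, -20.7]
tcp_rot: [-3.135, -0.002, -0.075]
contact_force: [-8.1, 3.8, 2.9]
grip_width: 0.6
```

Call:
carry_out(
  motion=[
    [1,1,0,0,0],
    [1,2,0,0,0],
    [1,3,0,0,0],
    [1,3,0,0,0],
  ],
)

```text
time: 21.52
tool_pos: [575.7, 253.4, -20.7]
tcp_rot: [-3.135, 0.002, -0.075]
contact_force: [-9.5, 5.1, 4.0]
grip_width: 0.6
```

Run:
```python
from h import *
c=snap('top','t21.png'); crop(c,150,310,140,260,5,'t21c.png')
c=snap('scene','s21.png'); crop(c,150,310,140,260,5,'s21c.png')
print(bot.get_obs()['contact_force'])
```

```text
[-8.81739535  5.217566    3.38563464]
```

View pics/t21c.png

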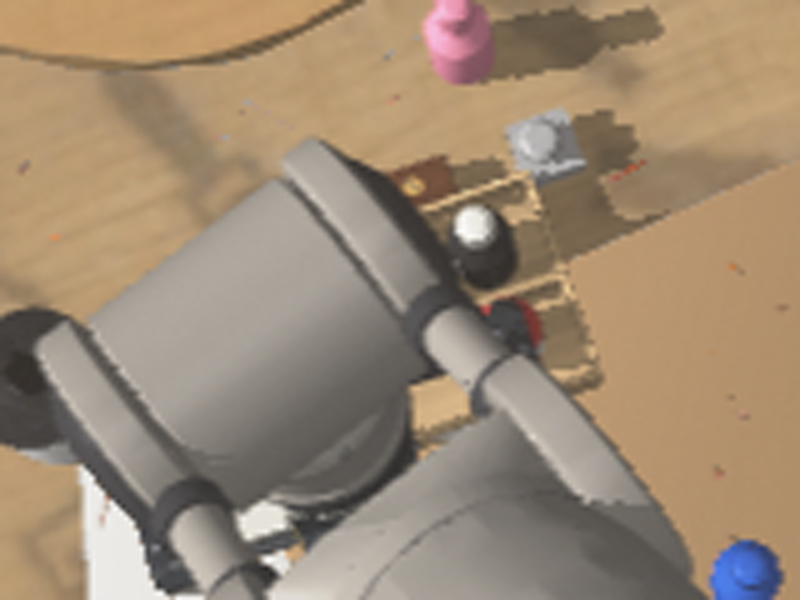

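View pics/s21c.png

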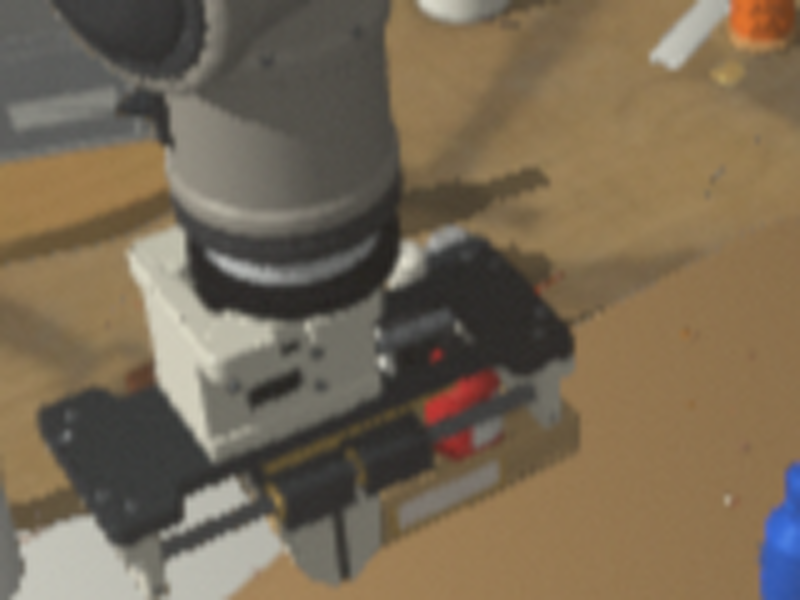

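Call:
carry_out(
  motion=[
    [1,2,0,0,0],
    [1,4,0,0,0],
    [1,6,0,0,0],
    [1,6,0,0,0],
    [1,6,0,0,0],
  ],
)

```text
time: 22.25
tool_pos: [577.0, 254.6, -20.6]
tcp_rot: [-3.134, 0.01, -0.074]
contact_force: [-16.6, 6.8, 9.5]
grip_width: 0.3
```

The force has climbed to 17 N with almost no motion, so the crate is against the strip. I'll back off, rise and look.

Call:
carry_out(
  motion=[
    [1,-4,0,0,0],
    [1,-20,0,0,0],
    [1,-35,0,0,0],
    [1,-35,0,-40,0],
    [1,-35,0,-100,0],
    [1,-60,40,-150,0],
    [1,-80,100,-160,0],
    [1,-80,160,-160,0],
    [1,-80,220,-160,0],
    [1,-80,280,-160,0],
  ],
)

```text
time: 23.5
tool_pos: [478.6, -22.6, 138.9]
tcp_rot: [-3.135, 0.007, -0.074]
contact_force: [1.3, 0.0, 0.3]
grip_width: 0.3
```

Run:
```python
from h import *
c=snap('top','t22.png'); crop(c,150,310,140,260,5,'t22c.png')
c=snap('scene','s22.png'); crop(c,150,310,160,280,5,'s22c.png')
print(bot.get_obs()['contact_force'],bot.get_obs()['time'])
```

```text
[ 0.19267489 -0.23311238 -0.57504593] 23.6
```

View pics/t22c.png

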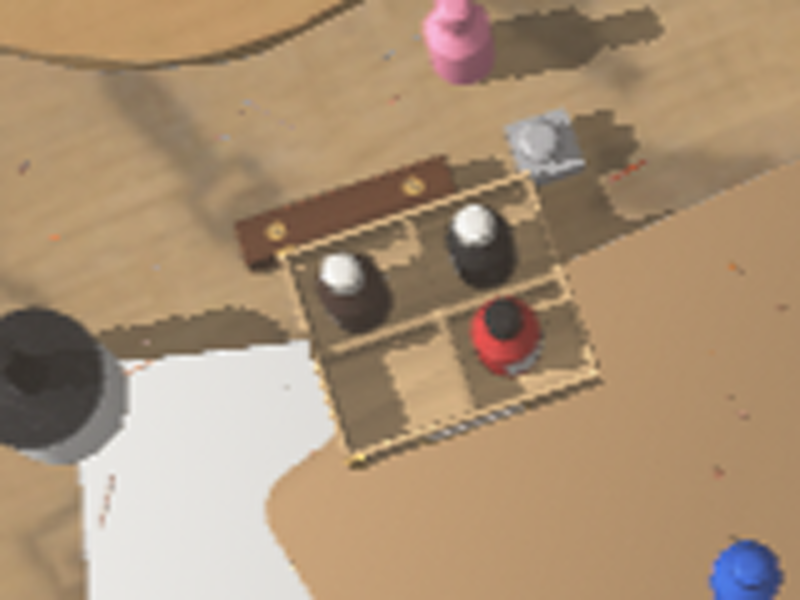

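View pics/s22c.png

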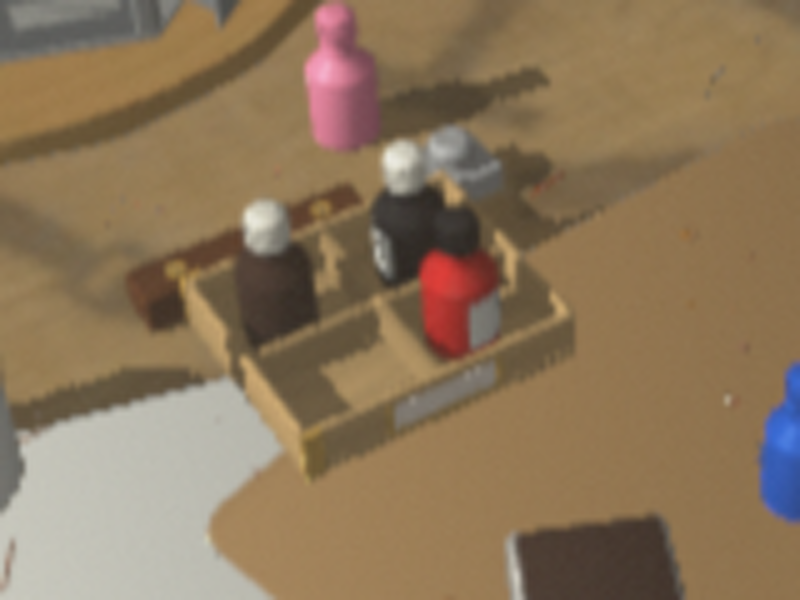

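Top view: the crate back runs from (283,256) to (525,176), right along the strip, with all three bottles upright and the label at the front. I'll check the angle, and the bystanders against the first picture.

Run:
```python
from h import *
c=load('top');d=load('scene')
f=lambda u,v,z:w(c,150+u/5,140+v/5,z)[:2]
g=lambda u,v,z:w(d,150+u/5,160+v/5,z)[:2]
obs=[f(525,177,26),f(600,376,26),f(353,460,26),f(283,254,26)]
print(np.round(obs,1)); th,t,r=fit(obs,[(-12,12),(-124,12),(-124,144),(-12,144)]);print(th,t,r.round(1))
obs=[g(*q,26) for q in((570,306),(308,435),(185,278))]
th,t,r=fit(obs,[(-124,12),(-124,144),(-12,144)]);print('scene',th,t,r.round(1))
a,b=f(237,225,20),f(445,157,20);print('strip far edge',np.arctan2(-(b-a)[0],(b-a)[1])+0, a,b)
# bystander change
import cv2
A=cv2.imread('pics/top1.png').astype(int);B=cv2.imread('pics/t22.png').astype(int)
for n,(u0,u1,v0,v1) in dict(pot=(138,165,198,232),weight=(240,274,264,299),wax=(355,392,142,170),wax2=(436,472,146,178),pink=(232,250,135,158),blue=(290,308,246,266)).items():
  print(n,abs(A[v0:v1,u0:u1]-B[v0:v1,u0:u1]).mean().round(2))
```

```text
[[686.4 123.5]
 [577.9 128. ]
 [586.1 254.9]
 [696.2 249.6]]
-0.06022063146248081 [699.86234003 107.06417696] [[ 2.2 -3.8]
 [-1.1 -1.5]
 [-1.4  3.3]
 [ 0.3  2. ]]
scene -0.04227507937091254 [702.91282259 108.59544368] [[-1.7 -2.9]
 [-0.   1.1]
 [ 1.7  1.7]]
strip far edge 3.073524019388452 [721.10942471 265.84954084] [713.64955631 156.42552259]
pot 0.66
weight 0.67
wax 38.6
wax2 17.57
pink 1.5
blue 1.55
```

View pics/t22.png

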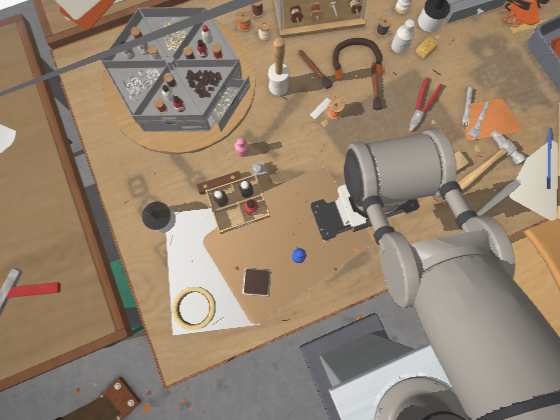

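Run:
```python
from h import *
c=load('top');crop(c,190,265,160,210,10,'z1.png')
c=load('scene');crop(c,170,245,190,240,10,'z2.png')
```

```text
(no output)
```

View pics/z1.png

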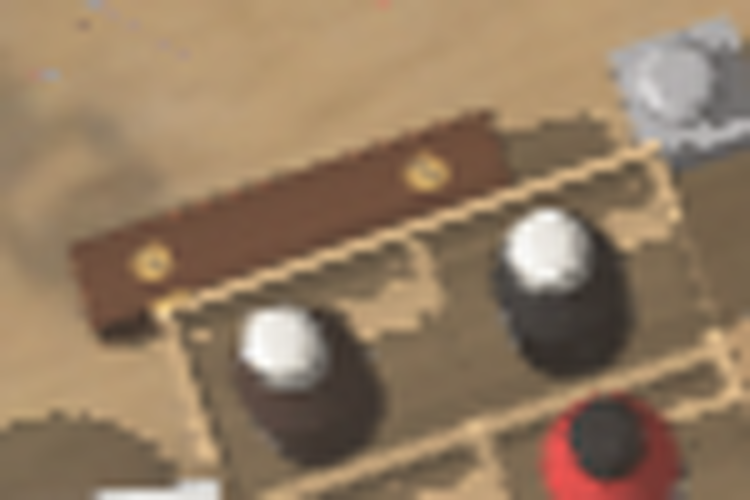

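View pics/z2.png

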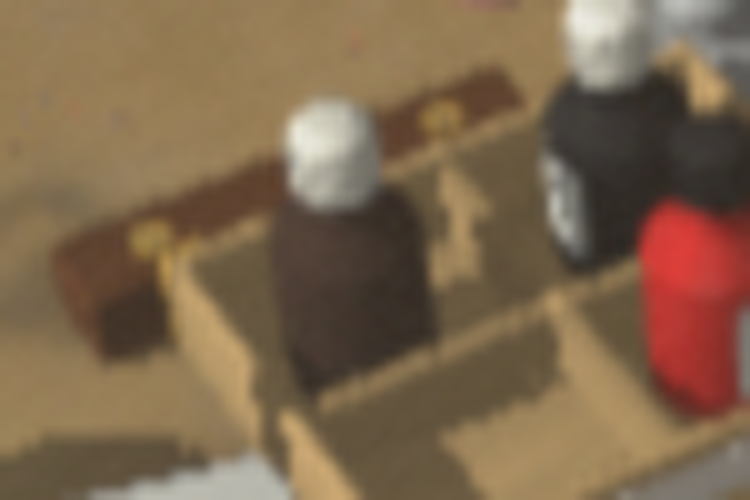

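The crate is flush: the visible width of the strip is 94 to 95 px at both ends. Last, I check the beeswax in pictures where the arm does not hide it, then hand in.

Run:
```python
from h import *
A=cv2.imread('pics/scene1.png').astype(int);T=cv2.imread('pics/top1.png').astype(int)
for f,R,(u0,u1,v0,v1) in(('s21.png',A,(340,368,155,178)),('s22.png',A,(340,368,155,178)),('t21.png',T,(360,388,145,168))):
  B=cv2.imread('pics/'+f).astype(int);print(f,abs(R[v0:v1,u0:u1]-B[v0:v1,u0:u1]).mean().round(2))
print(bot.get_obs()['contact_force'].round(1)); print(bot.close_job())
```

```text
s21.png 3.69
s22.png 8.18
t21.png 4.06
[ 0.2 -0.2 -0.6]
the job is handed in; nothing more can be done
None
```

The job is handed in, at about 24 s of the 70 s allowed. The black and red bottles each went upright into their own far-row cells (y = +46), beside the brown one. Then I swung the crate clockwise round the pin by its label face until it met the strip.

**Fingertip offset:** the images showed the true fingertips about 38 mm above the reported TCP. Closing the fingers around the black bottle confirmed this: they closed to 28 mm without touching its 33 mm body. I corrected all later heights for it.

**Final pictures:**
- **Crate:** its back lies along the strip with no visible gap, the two edges are parallel in the top view, and the label faces the front. The push rose to about 17 N on the x axis with almost no further motion. The fitted crate angles disagree a little: -0.060 rad from the top view and -0.042 from the scene view, against about -0.07 for the strip. I put that down to pixel noise.
- **Bottles:** all three stand upright in separate cells, and the robot was touching nothing.
- **Glue pot and weight:** unchanged from the first picture.
- **Beeswax:** not fully confirmed. The arm hid it in the last top view. Earlier views differ only slightly from the first picture and the final scene view differs more. I took that for arm shadow but did not view those crops. The arm never worked near it at low height.

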